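# Punch the stuck pin out of a painted box's clasp

## Robot

A 6-joint arm with a two-finger parallel gripper is mounted at the origin on the work surface. World frame = base frame: x ahead of the robot, y to its left, z up, the work surface at z = 0. Lengths are in m, angles in degrees, forces in N, time in s.
With the tool pointing down it reaches from about 0.4 to 0.825 m from the base axis. Payload 7 kg.
Tool frame: the origin (TCP) lies midway between the tips of the shut fingers; the grasp point (between the pads) lies 19 mm behind it; z points along the fingers, y is the line along which they close (so a half turn about z gives the same grasp; the last joint's range is limited). The gripper opens to 88 mm and grips with 3 to 60 N. Pads are 19 mm wide; open, the fingers measure 130 mm over their backs; the gripper's body (78 mm by 193 mm) begins 47 mm behind the grasp point.
Start: joints at [-49.269, 20.546, 0.682, 0, -70.136, -16.507], TCP at [0.277, -0.616, 0.227] pointing down, gripper open.
Joint ranges: [-176.03, 176.03], [-82.01, 121.73], [-58.28, 71.71], [-173.87, 95.51], [-174.79, -0.11], [-173.66, 173.66]. Speed limits (degrees/s): [136.94, 136.94, 172.46, 180, 180, 180].

## Interface

Orientations are given as [roll, pitch, yaw] about the fixed x, y, z axes, in that order (R = Rz(yaw) Ry(pitch) Rx(roll)).
In Python, from plant import telemetry, viewer, workorder gives the robot as it stands. The module is installed in compiled form; this text tells all that it offers.
- The arm moves only by the tool carry_out, never from a script. Its argument "rows" is a list of rows, each a list of 6 numbers: the shift along the tool's x, y, z in m, then the turn, a rotation vector about the tool's x, y, z in rad. In form: [[tx, ty, tz, ax, ay, az], ...]. A call has 1 to 8 rows; each row is the pose to reach, as a shift and turn from the pose commanded when the call began, along the tool's axes at that moment; what a row does not reach only later rows make up. A row lasts 1/8 s, in which the tool goes at most 62.5 mm and 10.7 degrees, less where a joint would pass 70% of its speed; a pose out of reach is approached as far as the arm can. A call with a gripper value outside its range is refused whole. "grip" is the gripper's target within -1 to 1 (fully open at 1, half-way at 0, shut at -1), set as the call begins (left out, the last holds). The fingers move at their own pace and stop on an object; the grip force is fixed at half the most. Time passes only in rows, so rows that repeat a pose let the fingers close. It gives the time, the measured TCP pose, the force, the opening and the grip force at its end, in the units of the state.
- telemetry.get_obs(): the state, without advancing time (a new reading comes with each control period).
- viewer.snapshot(name): name is "side" or "top" or "wrist"; returns the picture (384x512x3 uint8, red, green, blue); there is no depth.
- viewer.camera_info(name): a dict with "intrinsics" (3x3 intrinsics, pixels), "k1" (the pictures are not rectified: a ray, as slopes to the right and down, at radius r is drawn at 1 + k1 r^2 times it, then the intrinsics apply), "extrinsics" (4x4, takes a point from camera to world coordinates); the wrist camera has in their place "tool_from_camera" (4x4, takes a point from camera to tool coordinates, whose origin is the TCP and whose axes are the flange's). Camera axes: x right, y down, z forward; pixel columns grow to the right and rows downward; lengths in m; the calibration is good to about 2 mm. A picture is of the moment at which its call begins: read the wrist's pose just before it. camera_info takes no time and is no camera call.
- workorder.close_job(): hands the job in; it is judged then, once.
The state is a dict: "clock": time; "joint_pos": joint angles; "qvel": joint speeds; "tau": joint torques, N m; "tool_pos": TCP position; "orientation": TCP orientation; "force": force on the tool from outside, world axes, zero at the start; "moment": the same for the moment, N m; "opening": finger opening in m; "gripper_force": force on a finger pad.
Only numpy, scipy, OpenCV 4.12 (cv2) and the standard library are available. Lean on these libraries where they do the work, as an engineer would, in place of code of your own. Each camera call takes 0.05 s, during which the arm holds its last target. There are 200 camera calls.

## Task

The yellow wooden pin is stuck with paint in the sloping white clasp of the box on the rest. Put the green catch tray under the clasp's lower end, then take the punch and drive the pin out with it so that the pin drops into the tray and never onto the table. Leave the tray there with the pin in it and the punch standing in the emptied hole, pushed in until its steel collar rests on the clasp; do not touch the pin with the gripper and do not disturb the other things on the table.

Things in the scene. Friction and masses are not known exactly. Their poses are not given: they have to be found in the camera images.
- rest: Fixed sloping plywood rest holding a blue box with a purple lid (140 x 75 x 60 mm); origin on the table below the hole's middle, x level, pointing away from its front (robot side) and the way the pin is driven, z up. On the box's far side is the clasp: a block 40 x 44 mm, 44 mm along the hole, white with a purple band. The rest's base is 8 mm high and ends 20 mm short of the origin.
- bore_mouth (a point): Centre of the upper opening of the clasp's through-hole, 139 mm above the table, flush with the clasp's flat top. Its z axis runs along the hole, out of this end, and leans 30 degrees from vertical towards the rest's front: drive along -z. y is level, across the rest. Hole 14 mm wide, 44 mm long. Nothing stands above it; the box's lid lies 6 mm below the clasp's top.
- bore_exit (a point): Centre of the hole's lower opening, 44 mm from the mouth, 101 mm above the table; axes as for bore_mouth. Below and beyond it all is free down to the table.
- catch_spot (a point): Point 8 mm above the table where the middle of the tray's floor should stand to catch the pin: 36 mm level beyond the exit. x is level and points away from the rest, the way the pin is driven; y across; z up. 15 mm too far out or 20 mm off across still catches it. With its grip block pointing along +x the tray fits; 9 mm nearer it would meet the base of the rest.
- pin: Yellow-painted wooden pin, 12 mm thick, 50 mm long, 15 g, in the hole; origin at its middle, z axis along it. At the start its upper end stands 5 mm proud of the mouth, its lower end is 1 mm inside the exit. Paint holds it: it takes roughly 3 to 8 N to slide it, until it has been driven about 24 mm; then it slides out by itself and drops.
- punch_grip (a point): Middle of the punch's orange handle, a square bar 20 x 20 mm and 80 mm long: grasp here. z runs up along the punch, x and y are square to the faces. Below the handle a steel collar 32 mm wide, 6 mm thick (underside 46 mm below this point), then a round rod 9.4 mm thick, 60 mm long, with a tapered nose.
- stand: Fixed wooden block, 90 x 70 x 66 mm, origin under its middle. The punch stands upright in its 12 mm hole, collar on the block's top, so that punch_grip is 112 mm above the table; lift it straight up by 65 mm to clear the block.
- punch_tip (a point): Point of the punch, on its axis, 106 mm below punch_grip. With the collar resting on the clasp it stands 16 mm out of the hole's lower end.
- punch: The punch as a whole, 146 mm long, about 140 g; origin at its tip, axes as for punch_grip.
- tray_grip (a point): Grasp point on the tray's light wood grip block, 40 mm long (tray's x), 30 mm wide (tray's y), 50 mm high, on the outside of the tray's +x end. The point is 35 mm above the table, 80 mm from the tray's middle. Grasp across the 30 mm width. Axes are the tray's.
- tray: Green catch tray, open-topped, 116 x 100 mm outside, 32 mm high, walls and floor 8 mm, about 300 g, grey felt inside; origin under its middle, x towards the grip block, z up. Loose: it can be slid along the table.
- tray_in (a point): Middle of the tray's inner floor, 8 mm above its underside.
- paint_bottle: Blue paint bottle, 48 mm wide, 150 mm high; bystander.
- paint_jar: Purple paint jar, white cap, 56 mm wide, 60 mm high; bystander.
- water_cup: Clear cup, 76 mm wide, 90 mm high; bystander.
- sorter: Green divided box, 70 x 150 x 35 mm; bystander.
- tumbler: Pink tumbler, 72 mm wide, 170 mm high; bystander.
- spray_bottle: White bottle, black cap, 66 mm wide, 190 mm high; bystander.
- spare_lid: Purple board lid, 90 x 120 x 10 mm, lying flat; bystander.
There are look-alikes about, which are no part of the job. Leave any blue look-alike of the tray alone.

How it is judged (in metres and radians):
On the way, in this order (a step that is already met when the one before it is completed fails the run):
1. the tray stands flat under the clasp's lower end, its middle within 50 mm of the catch spot, while the pin is still in the clasp (horizontal distance between tray_in and catch_spot below 0.05 m and height (world z) of tray below 0.006 m and angle between tray's own z axis and vertical below 0.1 rad and z of pin in the frame of bore_mouth above -0.03 m), for 0.2 s.
2. the punch presses on the pin, which it has driven at least 8 mm along the hole (contact force between punch and pin above 0.3 N and z of pin in the frame of bore_mouth between -0.06 and -0.028 m and distance between punch_tip and bore_mouth below 0.06 m), for 0.04 s.
At the end, for the whole second after the job is handed in: The pin lies still inside the tray; the tray stands flat on the table with its middle within 60 mm of the catch spot; the punch stands released and still in the clasp's hole, its collar within 8 mm of the clasp (tip at least 52 mm from the mouth plane) (x of pin in the frame of tray between -0.05 and 0.05 m and y of pin in the frame of tray between -0.042 and 0.042 m and z of pin in the frame of tray below 0.04 m and linear speed of each of pin, punch below 0.03 m/s and angle between tray's own z axis and vertical below 0.1 rad and height (world z) of tray below 0.006 m and horizontal distance between tray_in and catch_spot below 0.06 m and z of punch_tip in the frame of bore_mouth below -0.052 m and x of punch_tip in the frame of bore_mouth between -0.009 and 0.009 m and y of punch_tip in the frame of bore_mouth between -0.009 and 0.009 m and angle between the z axis of punch and the z axis of bore_mouth, either way round below 0.25 rad); the robot touches nothing.
It fails at once if the pin lies on the table (height (world z) of pin below 0.0095 m).
It fails at once if the gripper touches the pin (contact force between the fingers and pin above 0.1 N).
It fails at once if a bystander is moved by more than 40 mm (distance of any of paint_bottle, paint_jar, water_cup, sorter, tumbler, spray_bottle, spare_lid from where it was at the start of the episode above 0.04 m).
It also fails if it takes over 64 s, if anything falls off the work surface, if the arm or the gripper's body presses on something with over 40 N, if the wrist force passes 120 N, or if a joint passes its speed limit or range.

## Working session

There is one attempt and no reset: what is moved stays moved. The work goes in short steps, Python scripts to look and compute and a tool call to move; the robot and the scene stay as the last step left them, time stands still between calls to the robot, and variables do not carry over. Pictures are saved under pics/ and viewed, at most 10 in all, crops included, and the job is handed in when it is done.

Besides the shell and the picture viewer there is one more tool, called after "Call:" in YAML: its name, and indented under it one key for each argument. carry_out: Moves the arm, as the interface text tells. Its arguments: {"type":"object","properties":{"rows":{"type":"array"},"grip":{"type":"number"}},"required":["rows"]}

```bash
mkdir -p pics
cat > h.py <<'E'
import numpy as np, cv2
from plant import telemetry, viewer, workorder
from scipy.spatial.transform import Rotation as R
def tool():
    o=telemetry.get_obs(); T=np.eye(4); T[:3,:3]=R.from_euler('xyz',o['orientation'],degrees=True).as_matrix(); T[:3,3]=o['tool_pos']; return T
def cam(n,T=None):
    c=viewer.camera_info(n); E=np.array(c['extrinsics']) if 'extrinsics' in c else T@np.array(c['tool_from_camera'])
    return np.array(c['intrinsics']),c['k1'],E
def ray(C,u,v):
    K,k,E=C; d=np.linalg.solve(K,[u,v,1.])[:2]; x=d.copy()
    for _ in range(30): x=d/(1+k*(x@x))
    return E[:3,3],E[:3,:3]@np.array([x[0],x[1],1])
def onz(C,u,v,z):
    o,d=ray(C,u,v); return o+d*(z-o[2])/d[2]
def proj(C,p):
    K,k,E=C; q=np.linalg.inv(E)@np.append(p,1); x=q[:2]/q[2]; x=x*(1+k*(x@x)); return (K@np.append(x,1))[:2]
def tri(rs):
    A=0;b=0
    for o,d in rs:
        d=d/np.linalg.norm(d); P=np.eye(3)-np.outer(d,d); A=A+P; b=b+P@o
    return np.linalg.solve(A,b)
def snap(n,f,crop=None,s=1):
    im=viewer.snapshot(n)[:,:,::-1]; cv2.imwrite(f'raw_{f}.png',im)
    return im
def delta(pos,Rm):
    "shift and turn in tool axes from measured pose"
    T=tool(); return T[:3,:3].T@(np.array(pos)-T[:3,3]), R.from_matrix(T[:3,:3].T@Rm).as_rotvec()
E
python3 - <<'E'
from h import *
print(telemetry.get_obs())
a=snap('side','side0');b=snap('top','top0')
cv2.imwrite('pics/a.png',cv2.resize(a,(800,600),interpolation=3));cv2.imwrite('pics/b.png',cv2.resize(b,(800,600),interpolation=3))
for n in('side','top'):print(viewer.camera_info(n))
print(viewer.camera_info('wrist'))
E
```

```text
{'clock': 0.0, 'joint_pos': array([-4.92709016e+01,  2.05892980e+01,  6.33759817e-01, -2.03637834e-02,
       -7.01365517e+01, -1.65094311e+01]), 'qvel': array([ 0.03683134, -0.10077062, -0.10935322,  0.06100178, -0.02913204,
       -0.00845296]), 'tau': array([-7.67969177e-04, -5.82716739e+01,  2.93037021e+01,  6.99683726e+00,
        6.79407429e-03, -1.33301578e-04]), 'tool_pos': array([ 0.2767077 , -0.61513227,  0.22564595]), 'orientation': array([ 1.79906266e+02, -7.81781405e-03, -1.55787261e+02]), 'force': array([0.52779236, 0.28292019, 0.55734677]), 'moment': array([0.03481561, 0.00850581, 0.01953769]), 'gripper_force': 0.0, 'opening': 0.08778985205839344}
{'intrinsics': array([[377.53427127,   0.        , 254.12924249],
       [  0.        , 377.53427127, 196.08398798],
       [  0.        ,   0.        ,   1.        ]]), 'k1': 0.027905099830927323, 'extrinsics': array([[-0.83537403, -0.39594869,  0.38128057,  0.13861192],
       [-0.54957404,  0.61536399, -0.56506242,  0.62213632],
       [-0.01089061, -0.68158037, -0.73166221,  0.95164905],
       [ 0.        ,  0.        , 
[... 347 characters left out ...]
,  0.01476576],
       [ 0.02089255, -0.09489362, -0.99526816,  1.25057325],
       [ 0.        ,  0.        ,  0.        ,  1.        ]])}
{'intrinsics': array([[264.77233312,   0.        , 258.19394908],
       [  0.        , 264.77233312, 193.67050447],
       [  0.        ,   0.        ,   1.        ]]), 'k1': -0.020503794769423888, 'tool_from_camera': array([[-1.17189537e-03, -9.52524744e-01, -3.04458929e-01,
         8.24541488e-02],
       [ 9.99999115e-01, -1.30802316e-03,  2.43152953e-04,
         8.62896543e-04],
       [-6.29848534e-04, -3.04458374e-01,  9.52525434e-01,
        -1.58654242e-01],
       [ 0.00000000e+00,  0.00000000e+00,  0.00000000e+00,
         1.00000000e+00]])}
```

View pics/a.png

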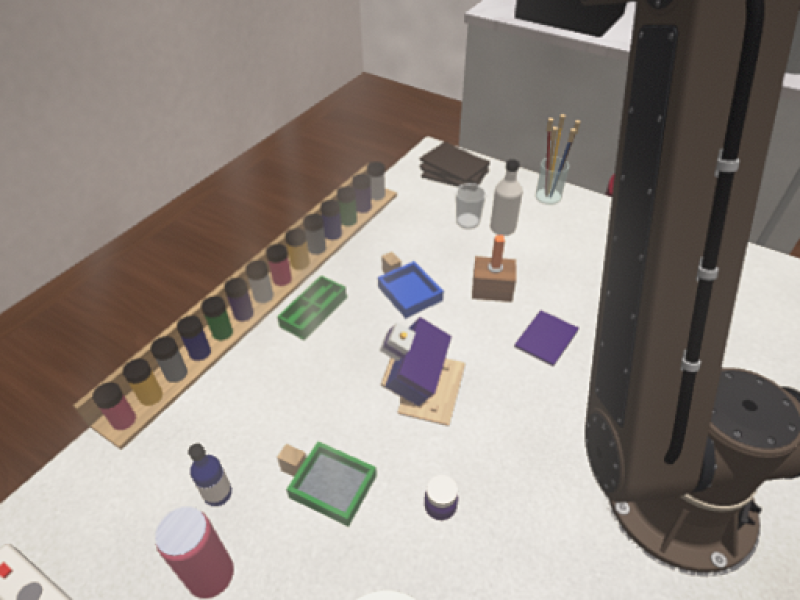

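View pics/b.png

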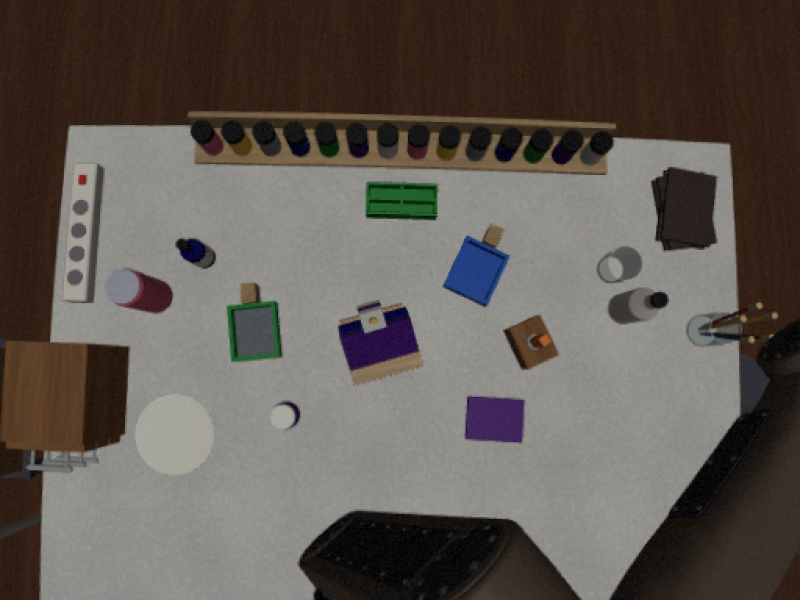

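Side view: green tray (332,483) with its block at (291,459), blue look-alike (411,288), punch (497,258) in the stand, clasp (400,340). Top view: green tray (255,330), block (250,293); clasp (372,315); punch (540,340).
Tray candidates are the green tray (255,330), the blue tray (477,270) and the green sorter (402,200). I choose the green tray with a block. For the punch there is only the orange handle; the brushes in the glass are not it. I'll check in a close crop.

Run:
```python
from h import *
a=cv2.imread('raw_side0.png');b=cv2.imread('raw_top0.png')
def t(im,x,y):
    c=cv2.resize(im[y:y+75,x:x+100],(400,300),interpolation=cv2.INTER_CUBIC); return c
cv2.imwrite('pics/c.png',np.vstack([np.hstack([t(b,115,170),t(b,205,180)]),np.hstack([t(a,170,270),t(a,230,190)])]))
cv2.imwrite('pics/d.png',np.hstack([t(b,300,180),t(a,270,140)]))
```

```text
(no output)
```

View pics/c.png

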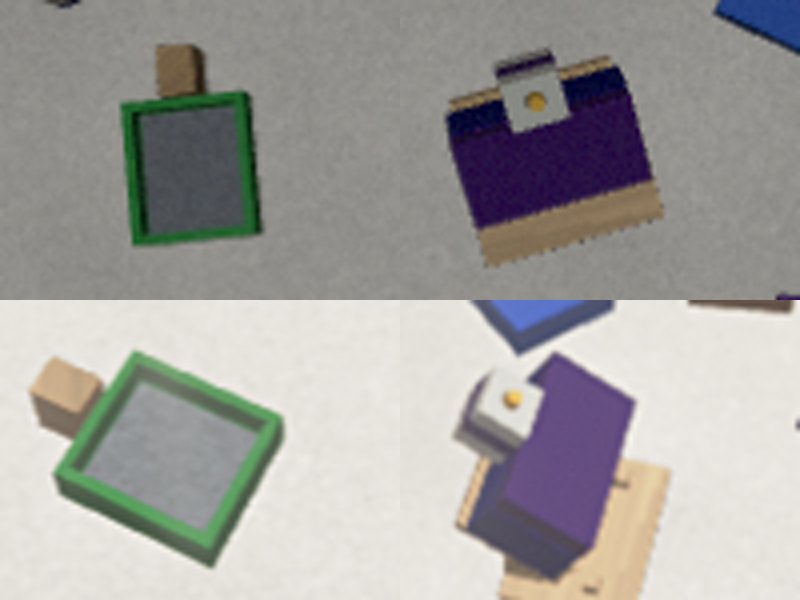

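View pics/d.png

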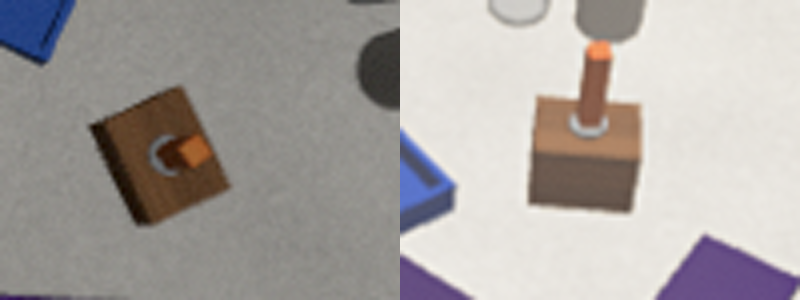

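The crops confirm the choice: green tray with felt and wood block at (190,160), pin top in the clasp at (537,102) top and (512,398) side, punch handle top at (194,151) top and (600,50) side.

Run:
```python
from h import *
T=cam('top');S=cam('side')
P=lambda x,y,x0,y0:((x+.5)/4-.5+x0,(y+.5)/4-.5+y0)
tt=lambda x,y:P(x,y,115,170); tc=lambda x,y:P(x-400,y,205,180); st=lambda x,y:P(x,y-300,170,270); sc=lambda x,y:P(x-400,y-300,230,190)
td=lambda x,y:P(x,y,300,180); sd=lambda x,y:P(x-400,y,270,140)
ang=lambda v:np.degrees(np.arctan2(v[1],v[0]))
for nm,C,pts in(('top',T,[tt(121,104),tt(248,91),tt(262,234),tt(133,245)]),('side',S,[st(57,474),st(137,352),st(284,418),st(214,548)])):
    c=[onz(C,*p,.032)[:2] for p in pts]; print(nm,'tray',np.mean(c,0),ang(c[0]-c[3]),ang(c[1]-c[2]),ang(c[0]-c[1])+90, [np.linalg.norm(c[i]-c[i-1]) for i in range(4)])
print('block top',onz(T,*tt(178,58),.05),onz(S,*st(66,380),.05))
print('pin top',tri([ray(T,*tc(537,102)),ray(S,*sc(512,398))]),onz(T,*tc(537,102),.1433),onz(S,*sc(512,398),.1433))
for C,a,b,z in((T,tc(478,228),tc(652,180),.1),(T,tc(487,265),tc(662,212),.008),(T,tc(447,115),tc(618,66),.1),(S,sc(505,500),sc(556,352),.13),(S,sc(590,540),sc(635,402),.1)):
    v=onz(C,*b,z)-onz(C,*a,z); print('rest y',ang(v),np.linalg.norm(v))
print('punch top',tri([ray(T,*td(194,151)),ray(S,*sd(600,50))]),onz(T,*td(194,151),.152),onz(S,*sd(600,50),.152))
print('collar',onz(T,*td(171,155),.072),onz(S,*sd(588,124),.072))
for C,a,b in((T,td(180,87),td(230,187)),(T,td(91,124),td(180,87)),(T,td(147,226),td(230,187)),(S,sd(536,97),sd(641,104)),(T,td(203,135),td(211,158)),(T,td(178,146),td(203,135))):
    v=onz(C,*b,.066)-onz(C,*a,.066); print('stand',ang(v),np.linalg.norm(v))
for n,p in(('bottle',(195,252)),('jar',(285,415)),('tumbler',(160,290)),('lid',(495,420)),('spray',(635,305)),('blue tray',(477,270)),('sorter',(402,200)),('cup',(615,268))): print(n,onz(T,p[0]*.64,p[1]*.64,.02)[:2])
```

```text
top tray [0.49714521 0.29601899] 7.578755543520127 7.874304238648974 187.1809998491903 [np.float64(0.11389712202776484), np.float64(0.10327187633472464), np.float64(0.11550024148527298), np.float64(0.10389104375856371)]
side tray [0.49273946 0.29870183] 7.968414531974468 7.2960444845997126 187.04176070601977 [np.float64(0.11528604763722286), np.float64(0.0981713283378255), np.float64(0.11361673120684573), np.float64(0.09682526074156747)]
block top [0.58368455 0.3060487  0.05      ] [0.57381995 0.30665405 0.05      ]
pin top [0.51593131 0.04760365 0.13929807] [0.51604496 0.04769718 0.1433    ] [0.51366113 0.05024796 0.1433    ]
rest y -73.3428555880887 0.13586248016885746
rest y -71.96676639289045 0.1483832658133494
rest y -72.6134292570388 0.1347037459728545
rest y -72.46842255542694 0.13847049717592597
rest y -74.01151562467082 0.1279234250886853
punch top [ 0.48548372 -0.27215592  0.15150699] [ 0.48679496 -0.27139983  0.152     ] [ 0.48397431 -0.27231465  0.152     ]
collar [ 0.48694204 -0.2740069   0.072     ] [ 0.48379142 -0.27014604  0.072     ]
stand -152.8407858827583 0.08760808132715803
stand -66.51225408632385 0.07706996718234752
stand -64.35970797785974 0.07312156881065314
stand -153.12735206195552 0.09005637680338241
stand -160.39956607031064 0.019073919457733707
stand -65.57372478300074 0.021909410505999743
bottle [0.66057982 0.43110951]
jar [0.32655629 0.22726917]
tumbler [0.57832603 0.50116143]
lid [ 0.32508603 -0.20423829]
spray [ 0.57025295 -0.50321159]
blue tray [ 0.6361408  -0.16353974]
sorter [ 0.7823936  -0.00274973]
cup [ 0.64862383 -0.46047573]
```

```bash
cat >> h.py <<'E'
def down(yaw): return R.from_euler('xyz',[180,0,yaw],degrees=True).as_matrix()
def show(pos,Rm):
    s,t=delta(pos,Rm); print('shift',s.round(4),np.linalg.norm(s).round(3),'turn',t.round(4))
E
python3 - <<'E'
from h import *
show([.50,.05,.25],down(-172.4))
E
```

```text
shift [-0.4765  0.5151 -0.0236] 0.702 turn [ 0.0015 -0.0004  0.2901]
```

Call:
carry_out:
  rows:
    - [-0.04, 0.043, 0, 0, 0, 0.03]
    - [-0.08, 0.086, 0, 0, 0, 0.06]
    - [-0.12, 0.129, -0.005, 0, 0, 0.09]
    - [-0.16, 0.172, -0.01, 0, 0, 0.12]
    - [-0.2, 0.215, -0.015, 0, 0, 0.15]
    - [-0.24, 0.258, -0.02, 0, 0, 0.18]
    - [-0.28, 0.301, -0.02, 0, 0, 0.21]
    - [-0.32, 0.344, -0.024, 0, 0, 0.29]
  grip: 1

```text
clock: 1.1
tool_pos: [0.4276, -0.1686, 0.2504]
orientation: [180.0, -0.0, -172.5]
force: [1.6, -0.6, 0.2]
opening: 0.0872
gripper_force: 0.0
```

Run:
```python
from h import *
show([.50,.05,.25],down(-172.4))
```

```text
shift [-0.1003  0.2073  0.0005] 0.23 turn [ 0.0002 -0.0001 -0.0018]
```

Call:
carry_out:
  rows:
    - [-0.025, 0.052, 0, 0, 0, 0]
    - [-0.05, 0.104, 0, 0, 0, 0]
    - [-0.075, 0.156, 0, 0, 0, 0]
    - [-0.1, 0.207, 0, 0, 0, 0]
    - [-0.1, 0.207, 0, 0, 0, 0]
    - [-0.1, 0.207, 0, 0, 0, 0]

```text
clock: 1.85
tool_pos: [0.4989, 0.0479, 0.2501]
orientation: [-180.0, -0.1, -172.3]
force: [0.4, -0.9, -0.3]
opening: 0.0872
gripper_force: 0.0
```

Run:
```python
from h import *
T=tool(); np.save('T1.npy',T); a=snap('wrist','w1'); print(T.round(4),proj(cam('wrist',T),[.515,.0485,.1433]))
c=a[60:360,60:460]; cv2.imwrite('pics/e.png',cv2.resize(c,(800,600),interpolation=3))
```

```text
[[-9.911e-01 -1.333e-01 -1.100e-03  4.989e-01]
 [-1.333e-01  9.911e-01 -4.000e-04  4.790e-02]
 [ 1.200e-03 -3.000e-04 -1.000e+00  2.501e-01]
 [ 0.000e+00  0.000e+00  0.000e+00  1.000e+00]] [255.80990477 206.24235651]
```

View pics/e.png

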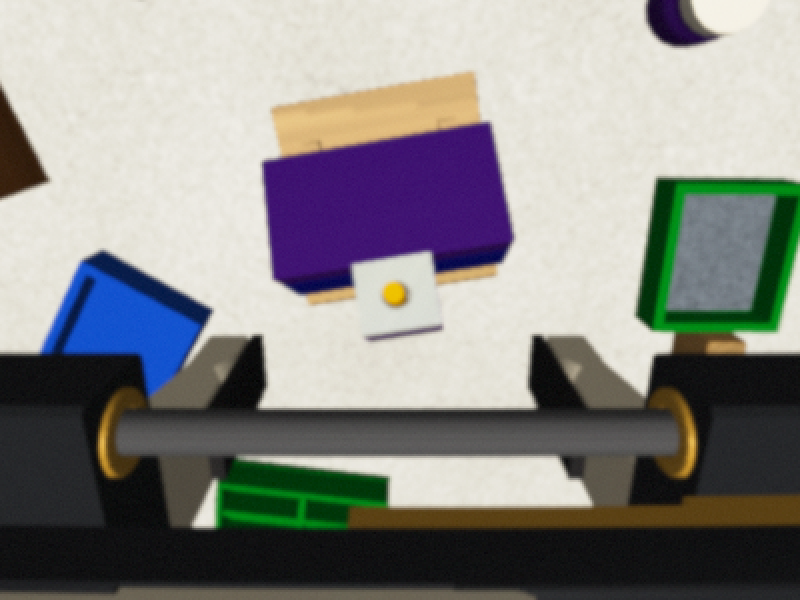

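Wrist view: pin top at (396,293) of the crop (native about 258,206), 2 px from my prediction; lid edges (263,160)-(490,122) and (274,278)-(512,240); tray at right.

Run:
```python
from h import *
W=cam('wrist',np.load('T1.npy'));T=cam('top');S=cam('side')
n=lambda x,y:((x+.5)/2-.5+60,(y+.5)/2-.5+60)
P=lambda x,y,x0,y0:((x+.5)/4-.5+x0,(y+.5)/4-.5+y0)
ang=lambda v:np.degrees(np.arctan2(v[1],v[0]))
im=cv2.imread('raw_w1.png').astype(int); m=(im[:,:,2]>150)&(im[:,:,1]>110)&(im[:,:,0]<90); ys,xs=np.nonzero(m[190:225,245:270]); print(xs.mean()+245,ys.mean()+190,len(xs))
for a,b,z in(((263,160),(490,122),.1),((274,278),(512,240),.135),((272,107),(473,73),.008),((352,264),(431,251),.145)):
    v=onz(W,*n(*a),z)-onz(W,*n(*b),z);print(ang(v)+90,np.linalg.norm(v))
p=(258,206.4)
print(onz(W,*p,.1433), tri([ray(W,*p),ray(T,*P(137,102,205,180)),ray(S,*P(112,98,230,190))]))
# tray rim
c=[onz(W,*n(*q),.032) for q in((657,180),(778,330),(652,330))]; print(c)
show([.5743,.3081,.12],down(-172.4))
```

```text
257.0882352941176 206.81372549019608 102
16.845616616735626 0.13132010279210554
17.04787342358867 0.13044324801819948
16.690718092186273 0.14683601003063593
17.32216043087405 0.041676258884518855
[0.5148689  0.05084356 0.1433    ] [0.51544049 0.04916205 0.14138584]
[array([0.4461179 , 0.22907264, 0.032     ]), array([0.54702963, 0.35719136, 0.032     ]), array([0.55993675, 0.2578344 , 0.032     ])]
shift [-0.1094  0.2485  0.1302] 0.301 turn [-0.0002 -0.0008  0.0001]
```

Call:
carry_out:
  rows:
    - [-0.022, 0.05, 0, 0, 0, 0]
    - [-0.044, 0.1, 0, 0, 0, 0]
    - [-0.066, 0.15, 0.02, 0, 0, 0]
    - [-0.088, 0.2, 0.05, 0, 0, 0]
    - [-0.11, 0.249, 0.09, 0, 0, 0]
    - [-0.11, 0.249, 0.14, 0, 0, 0]
    - [-0.11, 0.249, 0.18, 0, 0, 0]
    - [-0.11, 0.249, 0.22, 0, 0, 0]

```text
clock: 2.9
tool_pos: [0.5757, 0.3077, 0.0293]
orientation: [-180.0, -0.0, -172.5]
force: [0.5, 0.3, -0.2]
opening: 0.0876
gripper_force: 0.0
```

Run:
```python
from h import *
show([.575,.309,.016],down(-172.4))
```

```text
shift [0.0005 0.0014 0.0133] 0.013 turn [-0.0003 -0.0002 -0.0015]
```

Call:
carry_out:
  rows:
    - [0, 0.001, 0.013, 0, 0, 0]
    - [0, 0.001, 0.013, 0, 0, 0]
    - [0, 0.001, 0.013, 0, 0, 0]

```text
clock: 3.28
tool_pos: [0.5764, 0.3107, 0.0195]
orientation: [179.9, 0.1, -172.4]
force: [-0.0, 0.8, 0.6]
opening: 0.0872
gripper_force: 0.0
```

Call:
carry_out:
  rows:
    - [0, 0, 0, 0, 0, 0]
    - [0, 0, 0, 0, 0, 0]
    - [0, 0, 0, 0, 0, 0]
    - [0, 0, 0, 0, 0, 0]
    - [0, 0, 0, 0, 0, 0]
    - [0, 0, 0, 0, 0, 0]
  grip: -1

```text
clock: 4.03
tool_pos: [0.5752, 0.3102, 0.0175]
orientation: [-180.0, -0.0, -172.4]
force: [0.0, 0.9, -0.4]
opening: 0.0331
gripper_force: 0.0
```

Run:
```python
from h import *
g=np.radians(17.0);h=np.array([np.cos(g),np.sin(g)])
m=np.array([.515,.0495])+.0025*h; c=m+.058*h; print('mouth',m,'catch',c)
G=c+.083*h   # aim 3 mm outward
z=tool()[2,3]
show([*(G+.04*h),z],down(-163)); show([*G,z],down(-163)); print(telemetry.get_obs()['gripper_force'])
```

```text
mouth [0.51739076 0.05023093] catch [0.57285644 0.06718849]
shift [-0.0868 -0.2205  0.    ] 0.237 turn [-1.000e-04 -1.000e-04 -1.639e-01]
shift [-0.0474 -0.227   0.    ] 0.232 turn [-1.000e-04 -1.000e-04 -1.639e-01]
0.0
```

Call:
carry_out:
  rows:
    - [0, 0, 0, 0, 0, 0]
    - [0, 0, 0, 0, 0, 0]
    - [0, 0, 0, 0, 0, 0]

```text
clock: 4.4
tool_pos: [0.5752, 0.3101, 0.0175]
orientation: [-180.0, -0.0, -172.4]
force: [1.0, -0.7, -0.3]
opening: 0.0298
gripper_force: 30.0
```

Call:
carry_out:
  rows:
    - [-0.01, -0.015, 0, 0, 0, 0]
    - [-0.025, -0.04, 0, 0, 0, -0.02]
    - [-0.04, -0.07, 0, 0, 0, -0.05]
    - [-0.052, -0.1, 0, 0, 0, -0.08]
    - [-0.064, -0.13, 0, 0, 0, -0.11]
    - [-0.075, -0.16, 0, 0, 0, -0.14]
    - [-0.083, -0.19, 0, 0, 0, -0.164]
    - [-0.087, -0.215, 0, 0, 0, -0.164]

```text
clock: 5.4
tool_pos: [0.6907, 0.1071, 0.0175]
orientation: [180.0, 0.0, -163.1]
force: [0.7, 2.0, 0.5]
opening: 0.0296
gripper_force: 30.0
```

Run:
```python
from h import *
g=np.radians(17.0);h=np.array([np.cos(g),np.sin(g)])
c=np.array([.57286,.06719]);G=c+.083*h;z=tool()[2,3]
show([*G,z],down(-163))
```

```text
shift [ 0.0414 -0.0038 -0.    ] 0.042 turn [ 0.0002  0.0003 -0.0009]
```

Call:
carry_out:
  rows:
    - [0.008, -0.002, 0, 0, 0, 0]
    - [0.02, -0.003, 0, 0, 0, 0]
    - [0.032, -0.003, 0, 0, 0, 0]
    - [0.041, -0.003, 0, 0, 0, 0]
    - [0.041, -0.003, 0, 0, 0, 0]

```text
clock: 6.02
tool_pos: [0.6504, 0.094, 0.0176]
orientation: [180.0, -0.1, -163.0]
force: [0.3, -0.1, -2.6]
opening: 0.0299
gripper_force: 30.0
```

Call:
carry_out:
  rows:
    - [0, 0, 0, 0, 0, 0]
    - [0, 0, 0, 0, 0, 0]
    - [0, 0, 0, 0, 0, 0]
    - [0, 0, 0, 0, 0, 0]
  grip: 0.3

```text
clock: 6.52
tool_pos: [0.6517, 0.0938, 0.0175]
orientation: [-180.0, 0.0, -163.0]
force: [0.1, -0.6, 0.5]
opening: 0.0564
gripper_force: 0.0
```

Run:
```python
from h import *
S=cam('side');a=snap('side','s2');b=snap('top','t2')
g=np.radians(17.0);h=np.array([np.cos(g),np.sin(g)]);print(telemetry.get_obs()['opening'])
t=lambda im,x,y:cv2.resize(im[y:y+100,x:x+100],(400,400),interpolation=3)
cv2.imwrite('pics/f.png',np.hstack([t(a,200,170),t(b,190,160)]))
show([*(tool()[:2,3]+.04*h),.25],down(-163))
```

```text
0.05711951824571856
shift [-0.04   -0.     -0.2325] 0.236 turn [-0.     -0.0001 -0.    ]
```

View pics/f.png

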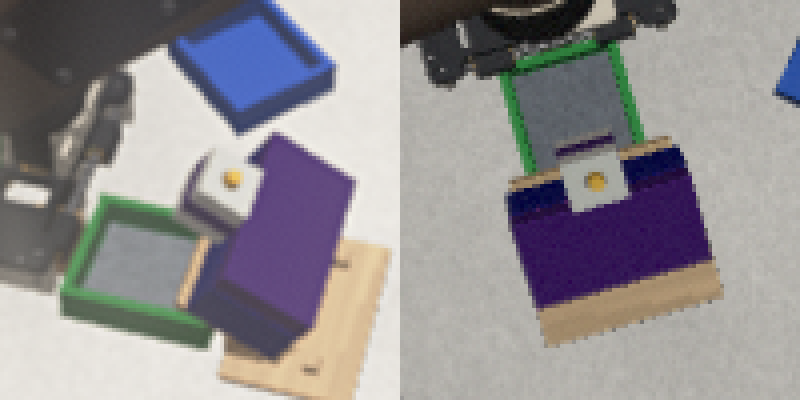

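The tray stands under the clasp (side tile (140,275), top tile (572,115)), with the pin still in at (232,179) and (596,181). Next is the punch.

Call:
carry_out:
  rows:
    - [0, 0, -0.03, 0, 0, 0]
    - [0, 0, -0.08, 0, 0, 0]
    - [0, 0, -0.13, 0, 0, 0]
    - [0, 0, -0.18, 0, 0, 0]
    - [0, 0, -0.23, 0, 0, 0]
    - [0.03, -0.04, -0.252, 0, 0, 0]
    - [0.06, -0.09, -0.252, 0, 0, 0]
    - [0.08, -0.14, -0.252, 0, 0, 0]
  grip: 1

```text
clock: 7.62
tool_pos: [0.6153, -0.0647, 0.2705]
orientation: [-180.0, 0.1, -162.9]
force: [0.8, -1.4, 0.0]
opening: 0.0879
gripper_force: 0.0
```

Run:
```python
from h import *
show([.50,-.265,.27],down(-154))
```

```text
shift [ 0.1689 -0.1576  0.0003] 0.231 turn [-1.000e-04  1.500e-03 -1.561e-01]
```

Call:
carry_out:
  rows:
    - [0.04, -0.04, 0, 0, 0, -0.03]
    - [0.08, -0.08, 0, 0, 0, -0.08]
    - [0.12, -0.12, 0, 0, 0, -0.13]
    - [0.16, -0.155, 0, 0, 0, -0.156]
    - [0.169, -0.158, 0, 0, 0, -0.156]
    - [0.169, -0.158, 0, 0, 0, -0.156]
    - [0.169, -0.158, 0, 0, 0, -0.156]

```text
clock: 8.5
tool_pos: [0.5013, -0.2633, 0.2696]
orientation: [-180.0, 0.0, -154.0]
force: [-0.2, 0.6, -0.2]
opening: 0.0878
gripper_force: 0.0
```

Run:
```python
from h import *
T=tool(); np.save('T2.npy',T); a=snap('wrist','w2'); u=proj(cam('wrist',T),[.4855,-.272,.152]).astype(int); print(T[:3,3],u)
c=a[u[1]-50:u[1]+70,u[0]-80:u[0]+80]; cv2.imwrite('pics/g.png',cv2.resize(c,(800,600),interpolation=3))
```

```text
[ 0.50128583 -0.26328417  0.26960501] [256 172]
```

View pics/g.png

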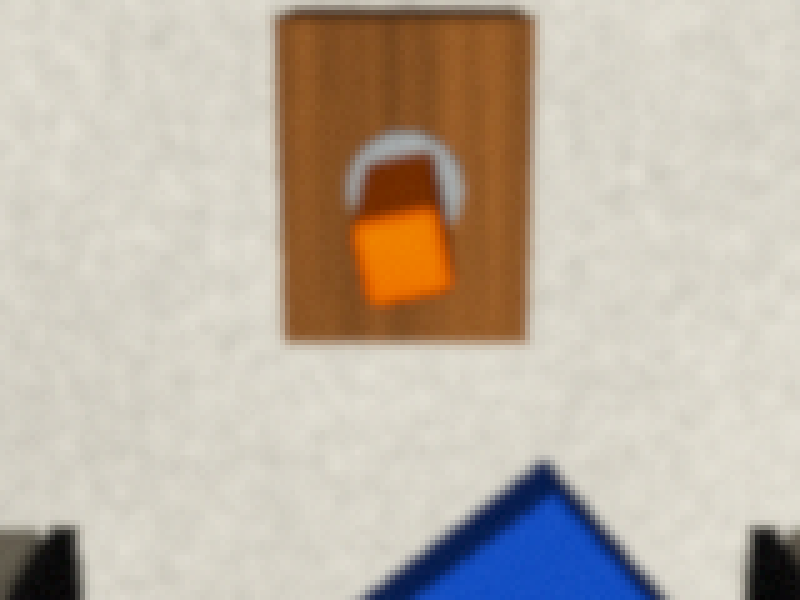

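Handle top centred at (404,255), corners (352,219), (437,207), (454,289), (374,305), turned about 10° from the stand.

Run:
```python
from h import *
W=cam('wrist',np.load('T2.npy'));n=lambda x,y:((x+.5)/5-.5+176,(y+.5)/5-.5+122)
q=[onz(W,*n(*p),.152)[:2] for p in((352,219),(437,207),(454,289),(374,305))]
ang=lambda v:np.degrees(np.arctan2(v[1],v[0]))
c=np.mean(q,0);print(c,[np.linalg.norm(q[i]-q[i-1]).round(4) for i in range(4)],ang(q[1]-q[0]),ang(q[2]-q[3]),ang(q[3]-q[0]),ang(q[2]-q[1]))
print('collar',onz(W,*n(405,190),.072))
ya=np.mean([ang(q[1]-q[0]),ang(q[2]-q[3]),ang(q[3]-q[0])-90,ang(q[2]-q[1])-90]);print(ya)
for yaw in(ya+90,ya-90):
    yaw=(yaw+180)%360-180; print(yaw); show([*c,.17],down(yaw)); show([*c,.096],down(yaw))
```

```text
[ 0.48583978 -0.27183628] [np.float64(0.0194), np.float64(0.0182), np.float64(0.0183), np.float64(0.0176)] 124.05216747442532 127.59622740175494 39.304003777393135 37.78666267712814
collar [ 0.48648422 -0.2718137   0.072     ]
37.184765332675376
127.1847653326754
shift [ 0.0178 -0.001   0.0995] 0.101 turn [1.0000e-04 1.0000e-04 1.3758e+00]
shift [ 0.0178 -0.001   0.1735] 0.174 turn [1.0000e-04 1.0000e-04 1.3758e+00]
-52.81523466732463
shift [ 0.0178 -0.001   0.0995] 0.101 turn [-1.0000e-04  1.0000e-04 -1.7658e+00]
shift [ 0.0178 -0.001   0.1735] 0.174 turn [-1.0000e-04  1.0000e-04 -1.7658e+00]
```

Call:
carry_out:
  rows:
    - [0.01, -0.001, 0.02, 0, 0, -0.08]
    - [0.018, -0.001, 0.05, 0, 0, -0.15]
    - [0.018, -0.001, 0.08, 0, 0, -0.195]
    - [0.018, -0.001, 0.11, 0, 0, -0.195]
    - [0.018, -0.001, 0.14, 0, 0, -0.195]
    - [0.018, -0.001, 0.165, 0, 0, -0.195]
    - [0.018, -0.001, 0.174, 0, 0, -0.195]
    - [0.018, -0.001, 0.174, 0, 0, -0.195]

```text
clock: 9.55
tool_pos: [0.4853, -0.2723, 0.0954]
orientation: [180.0, -0.0, -142.8]
force: [-0.1, -0.5, 0.2]
opening: 0.0878
gripper_force: 0.0
```

Call:
carry_out:
  rows:
    - [0, 0, 0, 0, 0, 0]
    - [0, 0, 0, 0, 0, 0]
    - [0, 0, 0, 0, 0, 0]
    - [0, 0, 0, 0, 0, 0]
    - [0, 0, 0, 0, 0, 0]
    - [0, 0, 0, 0, 0, 0]
    - [0, 0, 0, 0, 0, 0]
    - [0, 0, 0, 0, 0, 0]
  grip: -1

```text
clock: 10.55
tool_pos: [0.485, -0.2728, 0.0956]
orientation: [-180.0, 0.0, -142.9]
force: [-0.4, -1.2, -0.9]
opening: 0.0201
gripper_force: 30.0
```

Call:
carry_out:
  rows:
    - [0, 0, 0, 0, 0, 0]
    - [0, 0, 0, 0, 0, 0]

```text
clock: 10.8
tool_pos: [0.485, -0.2728, 0.0956]
orientation: [-180.0, 0.0, -142.9]
force: [0.9, -0.6, -0.4]
opening: 0.0199
gripper_force: 30.0
```

Call:
carry_out:
  rows:
    - [0, 0, -0.02, 0, 0, 0]
    - [0, 0, -0.05, 0, 0, 0]
    - [0, 0, -0.09, 0, 0, 0]
    - [0, 0, -0.13, 0, 0, 0]
    - [0, 0, -0.17, 0, 0, 0]
    - [0, 0, -0.19, 0, 0, 0]
    - [0, 0, -0.19, 0, 0, 0]

```text
clock: 11.68
tool_pos: [0.4854, -0.2728, 0.2867]
orientation: [-179.9, 0.1, -142.9]
force: [-1.0, -0.2, -2.6]
opening: 0.0201
gripper_force: 30.0
```

```bash
cat >> h.py <<'E'
g=np.radians(17.0);h=np.array([np.cos(g),np.sin(g),0]);up=np.array([0,0,1.])
ax=up*np.cos(np.pi/6)-h*.5; mouth=np.array([.51739,.05023,.139])
yv=np.cross(up,h); Rd=np.column_stack([np.cross(yv,-ax),yv,-ax])
TIP=.0896
E
python3 - <<'E'
from h import *
print(telemetry.get_obs()['joint_pos'].round(0),telemetry.get_obs()['gripper_force'],telemetry.get_obs()['force'])
p=mouth+ax*(.005+.04+TIP); print(p,np.linalg.det(Rd)); show(p,Rd)
E
```

```text
[ -9.   7.  -9.  -0. -73. -44.] 30.000015199184418 [-0.95267517 -0.2137411  -2.60674081]
[0.45303069 0.03055338 0.25556702] 0.9999999999999999
shift [-0.1572  0.2615  0.031 ] 0.307 turn [ 0.0905 -0.516   0.3433]
```

Call:
carry_out:
  rows:
    - [-0.02, 0.033, 0, 0.01, -0.05, 0.04]
    - [-0.04, 0.066, 0, 0.02, -0.12, 0.08]
    - [-0.06, 0.1, 0, 0.035, -0.2, 0.13]
    - [-0.08, 0.133, 0, 0.05, -0.28, 0.19]
    - [-0.1, 0.166, 0, 0.065, -0.36, 0.24]
    - [-0.12, 0.2, 0.005, 0.075, -0.44, 0.29]
    - [-0.14, 0.233, 0.01, 0.0905, -0.516, 0.343]
    - [-0.157, 0.261, 0.02, 0.0905, -0.516, 0.343]

```text
clock: 12.68
tool_pos: [0.4509, 0.0304, 0.2638]
orientation: [179.8, 29.9, -163.1]
force: [1.5, -0.2, -1.9]
opening: 0.0198
gripper_force: 30.0
```

Call:
carry_out:
  rows:
    - [0, 0, 0, 0, 0, 0]
    - [0, 0, 0, 0, 0, 0]

```text
clock: 12.92
tool_pos: [0.452, 0.0302, 0.2645]
orientation: [180.0, 29.8, -162.9]
force: [0.1, -0.4, -1.9]
opening: 0.0199
gripper_force: 30.0
```

Run:
```python
from h import *
T=tool(); np.save('T3.npy',T); a=snap('wrist','w3'); np.set_printoptions(suppress=True)
C=cam('wrist',T); print('pin,tip px',proj(C,mouth+ax*.005),proj(C,T[:3,3]+T[:3,2]*TIP),telemetry.get_obs()['joint_pos'].round(0))
show(mouth+ax*(.005+.04+TIP),Rd)
cv2.imwrite('pics/i.png',cv2.resize(a[60:360,60:460],(800,600),interpolation=3))
```

```text
pin,tip px [257.40021892 181.13173997] [257.39009656 196.67332544] [  37.  -23.  -50.   16.  -36. -121.]
shift [0.004  0.0006 0.0086] 0.009 turn [ 0.0008 -0.0036  0.    ]
```

View pics/i.png

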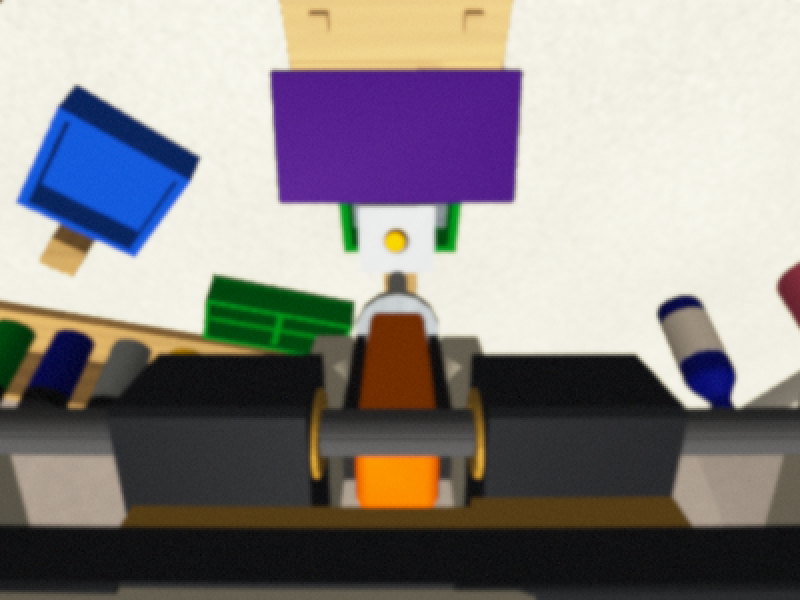

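Pin top at (396,240), native (257.7,180), as predicted; the rod's nose at about (397,274), in line with it; both punch and tray are where they should be. I'll close in and check alignment once more.

Call:
carry_out:
  rows:
    - [0.002, 0, 0.01, 0, -0.003, 0]
    - [0.004, 0.001, 0.02, 0, -0.003, 0]
    - [0.004, 0.001, 0.03, 0, -0.003, 0]
    - [0.004, 0.001, 0.037, 0, -0.003, 0]
    - [0.004, 0.001, 0.037, 0, -0.003, 0]
    - [0.004, 0.001, 0.037, 0, -0.003, 0]

```text
clock: 13.72
tool_pos: [0.4667, 0.0354, 0.2316]
orientation: [179.9, 30.0, -163.0]
force: [1.1, 0.1, -1.4]
opening: 0.0199
gripper_force: 30.0
```

Run:
```python
from h import *
T=tool(); np.save('T4.npy',T); a=snap('wrist','w4'); np.set_printoptions(suppress=True)
C=cam('wrist',T); print('pin,tip px',proj(C,mouth+ax*.005),proj(C,T[:3,3]+T[:3,2]*TIP))
for d in(.01,.02,.05):print('rod',proj(C,T[:3,3]+T[:3,2]*(TIP-d)))
show(mouth+ax*(.005+.01+TIP),Rd)
b=snap('side','s4');q=proj(cam('side'),mouth).astype(int);print('side',q,[proj(cam('side'),T[:3,3]+T[:3,2]*(TIP-d)).round(1) for d in(0,.02,.06)],proj(cam('side'),mouth+ax*.005))
A=cv2.resize(a[155:225,220:300],(480,420),interpolation=3);B=cv2.resize(b[q[1]-52:q[1]+18,q[0]-22:q[0]+31],(318,420),interpolation=3)
print('side crop origin',q[0]-22,q[1]-52)
cv2.imwrite('pics/j.png',np.hstack([A,B]))
```

```text
pin,tip px [256.69447953 192.36788453] [257.39142769 196.67317733]
rod [257.36042789 199.98765775]
rod [257.32699709 203.56265474]
rod [257.20888898 216.19777431]
shift [ 0.0007 -0.0008  0.0021] 0.002 turn [ 0.0011  0.0011 -0.0002]
side [256 214] [array([259.2, 211.8]), array([262.7, 208.5]), array([270. , 201.5])] [257.36994944 213.7487294 ]
side crop origin 234 162
```

View pics/j.png

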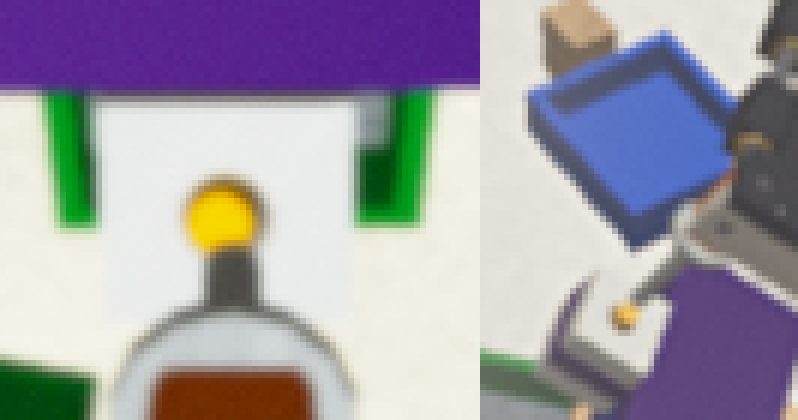

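Run:
```python
from h import *
T=np.load('T4.npy');C=cam('wrist',T);X,Y,Z,o=T[:3,0],T[:3,1],T[:3,2],T[:3,3]
th=np.linspace(0,2*np.pi,181)
def circ(d,r,ox=0,oy=0): return np.array([proj(C,o+Z*(TIP-d)+X*(ox+r*np.cos(t))+Y*(oy+r*np.sin(t))) for t in th])
for ox in(0,-.0015):
  for nm,d,r in(('collar lo',.06,.016),('collar hi',.066,.016),('nose r3',0,.003),('rod end r4.7',.005,.0047)):
    q=circ(d,r,ox); print(ox,nm,'top v',q[:,1].min().round(1),'u',q[:,0].min().round(1),q[:,0].max().round(1))
im=cv2.imread('raw_w4.png')
print('col v190-212 @258',im[184:214,258].tolist())
for v in(200,202,210):print(v,im[v,236:282].sum(1).tolist())
print('pin row190',im[190,246:270].tolist())
```

```text
0 collar lo top v 201.6 u 236.4 277.9
0 collar hi top v 204.4 u 235.8 278.5
0 nose r3 top v 193.8 u 254.4 260.4
0 rod end r4.7 top v 193.7 u 252.5 262.2
-0.0015 collar lo top v 203.5 u 236.5 277.9
-0.0015 collar hi top v 206.3 u 235.8 278.4
-0.0015 nose r3 top v 195.2 u 254.4 260.4
-0.0015 rod end r4.7 top v 195.2 u 252.5 262.2
col v190-212 @258 [[150, 178, 191], [73, 124, 150], [7, 115, 157], [0, 156, 210], [0, 197, 239], [0, 210, 246], [0, 212, 247], [0, 215, 248], [0, 214, 248], [0, 213, 247], [0, 199, 240], [34, 157, 201], [61, 109, 131], [70, 84, 91], [72, 77, 79], [70, 76, 78], [69, 75, 77], [70, 75, 77], [70, 75, 76], [69, 74, 75], [68, 72, 75], [77, 81, 83], [106, 112, 112], [152, 157, 154], [190, 191, 185], [207, 206, 199], [207, 207, 202], [209, 207, 202], [209, 207, 202], [208, 206, 199]]
200 [717, 710, 709, 711, 708, 708, 707, 709, 706, 706, 705, 706, 707, 706, 708, 704, 693, 617, 434, 274, 228, 220, 221, 221, 226, 244, 342, 534, 673, 703, 707, 706, 705, 706, 705, 702, 704, 704, 703, 702, 702, 702, 704, 704, 703, 700]
202 [713, 708, 709, 709, 707, 707, 707, 706, 706, 707, 706, 706, 707, 705, 708, 705, 691, 605, 404, 251, 224, 223, 221, 221, 221, 239, 333, 527, 670, 702, 705, 708, 704, 702, 704, 705, 704, 704, 703, 703, 702, 705, 706, 705, 704, 702]
210 [721, 718, 718, 719, 716, 709, 691, 644, 548, 446, 411, 466, 528, 564, 584, 594, 598, 607, 619, 618, 616, 619, 616, 612, 614, 620, 622, 629, 631, 624, 622, 600, 567, 498, 422, 406, 491, 590, 664, 691, 708, 711, 708, 704, 700, 704]
pin row190 [[236, 237, 235], [236, 237, 235], [233, 234, 233], [217, 224, 227], [168, 200, 216], [90, 187, 225], [10, 201, 240], [0, 209, 246], [0, 213, 248], [0, 215, 248], [0, 214, 248], [0, 215, 248], [0, 212, 247], [0, 211, 246], [0, 198, 241], [0, 169, 220], [55, 128, 163], [110, 131, 144], [162, 175, 180], [205, 214, 216], [228, 231, 230], [234, 235, 233], [234, 235, 234], [235, 236, 235]]
```

Call:
carry_out:
  rows:
    - [0.0015, -0.001, 0, 0, 0, 0]
    - [0.0025, -0.0022, 0.003, 0.001, 0.001, 0]
    - [0.0025, -0.0022, 0.006, 0.001, 0.001, 0]
    - [0.0025, -0.0022, 0.006, 0.001, 0.001, 0]
    - [0.0025, -0.0022, 0.006, 0.001, 0.001, 0]

```text
clock: 14.45
tool_pos: [0.4681, 0.0336, 0.225]
orientation: [-180.0, 30.0, -163.0]
force: [-1.1, 0.5, -1.4]
opening: 0.0198
gripper_force: 30.0
```

Run:
```python
from h import *
T=tool();im=snap('wrist','w5').astype(int);C=cam('wrist',T);o,X,Y,Z=T[:3,3],T[:3,0],T[:3,1],T[:3,2]
print('pred pin',proj(C,mouth+ax*.005),'tip corrected',proj(C,o+Z*TIP-.0015*X+.001*Y))
yel=(im[:,:,2]-im[:,:,0]>110)&(im[:,:,1]>90)
ys,xs=np.nonzero(yel[175:215,240:275]);print('yellow u',xs.min()+240,xs.max()+240,'v',ys.min()+175,ys.max()+175)
for v in range(ys.min()+175,ys.max()+176,2):
    x=np.nonzero(yel[v,240:275])[0]+240;print(v,x.min(),x.max(),end=' | ')
s=im.sum(2)
for v in(200,202):
    x=np.nonzero(s[v,240:275]<440)[0]+240;print('rod',v,x.min(),x.max())
show(mouth+ax*(.005+TIP),Rd)
```

```text
pred pin [258.9097413  196.81556076] tip corrected [258.40611439 198.11212877]
yellow u 253 264 v 190 198
190 258 260 | 192 255 263 | 194 253 264 | 196 253 264 | 198 263 263 | rod 200 254 263
rod 202 254 262
shift [-0.0021  0.0015  0.0059] 0.006 turn [-0.0001 -0.0005 -0.0002]
```

Call:
carry_out:
  rows:
    - [0, 0, 0.003, 0, 0, 0]
    - [0, 0, 0.006, 0, 0, 0]
    - [0, 0, 0.008, 0, 0, 0]
    - [0, 0, 0.01, 0, 0, 0]
    - [0, 0, 0.012, 0, 0, 0]
    - [0, 0, 0.014, 0, 0, 0]
    - [0, 0, 0.015, 0, 0, 0]
    - [0, 0, 0.016, 0, 0, 0]

```text
clock: 15.5
tool_pos: [0.4758, 0.036, 0.2111]
orientation: [180.0, 30.0, -163.0]
force: [-2.3, -0.6, 2.4]
opening: 0.0197
gripper_force: 30.0
```

Run:
```python
from h import *
T=tool();F=np.array(telemetry.get_obs()['force']);print('force tool',T[:3,:3].T@F)
show(mouth+ax*(-.06+TIP),Rd)
```

```text
force tool [ 0.825169    0.13480098 -3.26057567]
shift [-0.002   0.0015  0.0549] 0.055 turn [-0.     -0.0003 -0.0002]
```

Call:
carry_out:
  rows:
    - [0, 0, 0.002, 0, 0, 0]
    - [0, 0, 0.004, 0, 0, 0]
    - [0, 0, 0.006, 0, 0, 0]
    - [0, 0, 0.008, 0, 0, 0]
    - [0, 0, 0.01, 0, 0, 0]
    - [0, 0, 0.012, 0, 0, 0]
    - [0, 0, 0.013, 0, 0, 0]
    - [0, 0, 0.014, 0, 0, 0]

```text
clock: 16.5
tool_pos: [0.4821, 0.0378, 0.1985]
orientation: [-180.0, 29.9, -163.0]
force: [-0.9, -0.4, -2.4]
opening: 0.0201
gripper_force: 30.0
```

Run:
```python
from h import *
T=tool();F=np.array(telemetry.get_obs()['force']);print('force tool',T[:3,:3].T@F)
show(mouth+ax*(-.06+TIP),Rd)
```

```text
force tool [ 2.02495366 -0.14205939  1.55970573]
shift [-0.0027  0.0016  0.0406] 0.041 turn [-0.0003 -0.0014 -0.0003]
```

Call:
carry_out:
  rows:
    - [0, 0, 0.003, 0, 0, 0]
    - [0, 0, 0.008, 0, 0, 0]
    - [0, 0, 0.013, 0, 0, 0]
    - [0, 0, 0.018, 0, 0, 0]
    - [0, 0, 0.023, 0, 0, 0]
    - [0, 0, 0.028, 0, 0, 0]
    - [0, 0, 0.033, 0, 0, 0]
    - [0, 0, 0.037, 0, 0, 0]

```text
clock: 17.5
tool_pos: [0.5017, 0.0423, 0.1693]
orientation: [179.7, 29.7, -163.0]
force: [-13.0, 8.3, 2.1]
opening: 0.02
gripper_force: 30.0
```

Call:
carry_out:
  rows:
    - [0, 0, 0.001, 0, 0, 0]
    - [0, 0, 0.002, 0, 0, 0]
    - [0, 0, 0.003, 0, 0, 0]
    - [0, 0, 0.003, 0, 0, 0]

```text
clock: 18.0
tool_pos: [0.5033, 0.0428, 0.1673]
orientation: [179.6, 29.6, -163.0]
force: [-11.5, 9.5, -0.7]
opening: 0.0198
gripper_force: 30.0
```

Run:
```python
from h import *
T=tool();F=np.array(telemetry.get_obs()['force']);print('force tool',T[:3,:3].T@F)
show(mouth+ax*(-.06+TIP),Rd)
```

```text
force tool [ 7.50552999 12.43524118 -3.32809821]
shift [0.0006 0.003  0.0027] 0.004 turn [ 0.0069 -0.0064  0.0007]
```

Call:
carry_out:
  rows:
    - [0.0005, 0.001, 0, 0.002, -0.002, 0]
    - [0.001, 0.002, 0, 0.004, -0.004, 0]
    - [0.001, 0.002, 0.001, 0.004, -0.004, 0]
    - [0.001, 0.002, 0.002, 0.004, -0.004, 0]
    - [0.001, 0.002, 0.003, 0.004, -0.004, 0]
    - [0.001, 0.002, 0.003, 0.004, -0.004, 0]

```text
clock: 18.75
tool_pos: [0.5048, 0.0434, 0.1666]
orientation: [179.6, 29.6, -163.0]
force: [-11.9, 7.3, 0.0]
opening: 0.0202
gripper_force: 30.0
```

Run:
```python
from h import *
T=tool();F=np.array(telemetry.get_obs()['force']);print('force tool',T[:3,:3].T@F,T[:3,:3].T@np.array(telemetry.get_obs()['moment']))
show(mouth+ax*(-.06+TIP),Rd)
```

```text
force tool [ 8.03906059 10.51539432 -4.50542063] [-4.4711395   4.82135915 -0.00958653]
shift [0.0017 0.0028 0.0013] 0.004 turn [ 0.0065 -0.0068  0.0004]
```

Call:
carry_out:
  rows:
    - [0, 0, 0, 0, 0, 0]
    - [0, 0, 0, 0, 0, 0]
    - [0, 0, 0, 0, 0, 0]
    - [0, 0, 0, 0, 0, 0]
    - [0, 0, 0, 0, 0, 0]
  grip: 1

```text
clock: 19.38
tool_pos: [0.5054, 0.0429, 0.1674]
orientation: [179.7, 29.7, -163.0]
force: [0.7, -0.5, -0.2]
opening: 0.0644
gripper_force: 0.0
```

Run:
```python
from h import *
T=tool();F=np.array(telemetry.get_obs()['force']);print('force tool',T[:3,:3].T@F)
show(mouth+ax*(-.06+TIP),Rd)
im=snap('wrist','w6');snap('side','s6');snap('top','t6')
C=cam('wrist',T);print('tip60 collar top px',proj(C,mouth+ax*.006),proj(C,mouth+ax*.086))
```

```text
force tool [-0.38477806 -0.73489832  0.43268195]
shift [0.0024 0.0035 0.0018] 0.005 turn [ 0.0054 -0.0059 -0.0003]
tip60 collar top px [261.64951934 220.71391874] [264.70122955 288.62790683]
```

Call:
carry_out:
  rows:
    - [0, 0, 0, 0, 0, 0]
    - [0, 0, -0.01, 0, 0, 0]
    - [0, 0, -0.03, 0, 0, 0]
    - [0, 0, -0.05, 0, 0, 0]
    - [0, 0, -0.07, 0, 0, 0]
    - [0, 0, -0.09, 0, 0, 0]
    - [0, 0, -0.11, 0, 0, 0]
    - [0, 0, -0.12, 0, 0, 0]

```text
clock: 20.52
tool_pos: [0.4487, 0.025, 0.2727]
orientation: [179.6, 29.7, -163.0]
force: [-0.7, -0.3, -0.2]
opening: 0.0877
gripper_force: 0.0
```

Run:
```python
from h import *
T=tool();np.save('T7.npy',T)
w=snap('wrist','w7');a=snap('side','s7');b=snap('top','t7')
C=cam('wrist',T);print([proj(C,mouth+ax*d).round(1) for d in(0,.006,.086)]);S=cam('side');print([proj(S,mouth+ax*d).round(1) for d in(-.06,0,.006,.086)])
rs=lambda im,x,y,w_,h_,W,H:cv2.resize(im[y:y+h_,x:x+w_],(W,H),interpolation=3)
cv2.imwrite('pics/k.png',np.vstack([np.hstack([rs(w,200,120,120,90,400,300),rs(a,200,170,100,75,400,300)]),np.hstack([rs(b,195,160,100,75,400,300),rs(a,205,205,60,45,400,300)])]))
```

```text
[array([260.1, 178.1]), array([260.1, 179.3]), array([261.3, 201.4])]
[array([246.8, 223.9]), array([256.5, 214.6]), array([257.5, 213.6]), array([272. , 199.8])]
```

View pics/k.png

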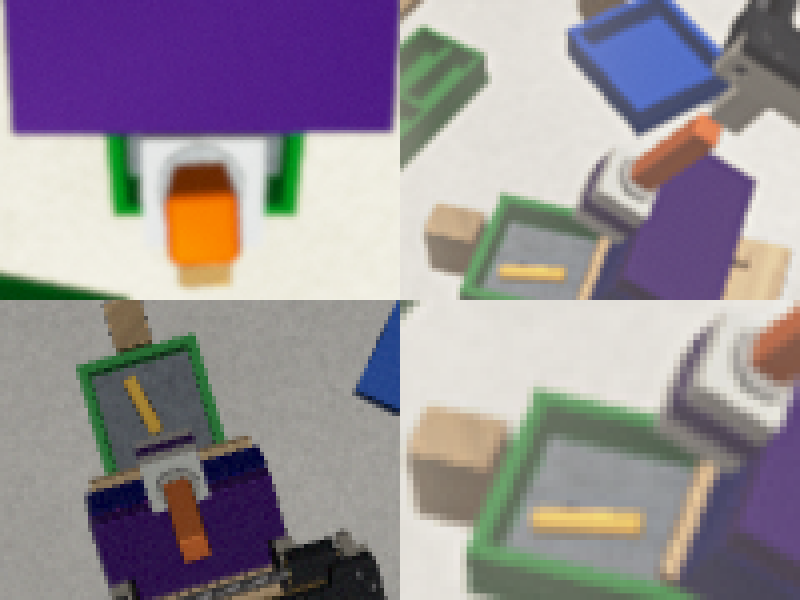

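Last view: the pin lies on the tray's felt at (140,405) and (585,520), and the punch stands in the clasp with its collar on it, handle top at (205,228) wrist and (707,131) side. I'll check the depth and tilt numerically.

Run:
```python
from h import *
W=cam('wrist',np.load('T7.npy'));S=cam('side');B=cam('top')
im=cv2.imread('raw_w7.png').astype(int);m=(im[:,:,2]>200)&(im[:,:,0]<60)&(im[:,:,1]<170);ys,xs=np.nonzero(m[120:215,230:300]);print('orange',xs.mean()+230,ys.mean()+120)
f=lambda q:[(q@ax).round(4),(q@yv).round(4),(q@np.cross(yv,-ax)).round(4)]
w=(xs.mean()+230,ys.mean()+120);s=(200+307.5/4-.5,170+131.5/4-.5);b=(195+195.5/4-.5,160+(553.5-300)/4-.5)
for n,r in(('ws',[ray(W,*w),ray(S,*s)]),('wsb',[ray(W,*w),ray(S,*s),ray(B,*b)])):
    print(n,'along axis, y, toolx',f(tri(r)-mouth))
o=telemetry.get_obs();print(o['clock'],o['force'])
```

```text
orange 260.37 188.465
ws along axis, y, toolx [np.float64(0.0868), np.float64(-0.0004), np.float64(0.0131)]
wsb along axis, y, toolx [np.float64(0.0878), np.float64(-0.0006), np.float64(0.0138)]
20.675 [ 0.18572384  0.58640809 -0.35269424]
```

```bash
python3 -c "
from plant import workorder
print(workorder.close_job())"
```

```text
the job is handed in; nothing more can be done
None
```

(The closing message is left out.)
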